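# Transfer a row of specimen pots to the white rack in reverse order

### The job

Move the four capped specimen pots from the blue rack into the white rack in reverse order, one pot to a well: the pot nearest the black end of the blue rack goes into the well farthest from the black end of the white rack, and so on along the row, so that the one farthest from the blue rack's black end finishes beside the white rack's black end. Keep the pots upright, set them down rather than dropping them, and leave every pot standing on the floor of its well.

Things in the scene. Friction and masses are not known exactly. Their poses are not given: they have to be found in the camera images.
- blue_rack: Fixed blue rack, holds the pots at the start. Row of four round wells in a block 25 mm high, x -31 to 55, y -131 to 139 mm. Origin on the bench under the row's middle; y along the row towards the black end block (30 mm high), z up. Well centres x = 0, y = +87, +29, -29, -87 mm; 52 mm wide, floor 5 mm above the bench, mouth at 25 mm. Coloured clips on a strip along its +x side.
- white_rack: Fixed white rack, empty at the start. Row of four round wells in a block 25 mm high, x -31 to 55, y -131 to 139 mm. Origin on the bench under the row's middle; y along the row towards the black end block (30 mm high), z up. Well centres x = 0, y = +87, +29, -29, -87 mm; 52 mm wide, floor 5 mm above the bench, mouth at 25 mm. Bare strip along its +x side.
- pot_red: Loose upright round pot, red cap with a white paper disc on top. Whitish body 36 mm wide, cap 38 mm wide from 40 to 62 mm above the underside; 62 mm tall, about 60 g. Origin at the centre of the underside, z up. Starts on the floor of the blue-rack well beside the red clip, up to 6 mm off the well's centre.
- pot_yellow: Loose upright round pot, yellow cap with a white paper disc on top. Whitish body 36 mm wide, cap 38 mm wide from 40 to 62 mm above the underside; 62 mm tall, about 60 g. Origin at the centre of the underside, z up. Starts on the floor of the blue-rack well beside the yellow clip, up to 6 mm off the well's centre.
- pot_green: Loose upright round pot, green cap with a white paper disc on top. Whitish body 36 mm wide, cap 38 mm wide from 40 to 62 mm above the underside; 62 mm tall, about 60 g. Origin at the centre of the underside, z up. Starts on the floor of the blue-rack well beside the green clip, up to 6 mm off the well's centre.
- pot_purple: Loose upright round pot, purple cap with a white paper disc on top. Whitish body 36 mm wide, cap 38 mm wide from 40 to 62 mm above the underside; 62 mm tall, about 60 g. Origin at the centre of the underside, z up. Starts on the floor of the blue-rack well beside the purple clip, up to 6 mm off the well's centre.
- clip_red: Fixed red marker clip, 18 x 36 mm, 4 mm thick, on the blue rack's strip (top 29 mm above the bench). Marks the well in which the red pot began: that well's centre lies 43 mm from the clip's origin along the rack's -x. Origin at the centre of its underside, axes as the rack's.
- clip_yellow: Fixed yellow marker clip, 18 x 36 mm, 4 mm thick, on the blue rack's strip (top 29 mm above the bench). Marks the well in which the yellow pot began: that well's centre lies 43 mm from the clip's origin along the rack's -x. Origin at the centre of its underside, axes as the rack's.
- clip_green: Fixed green marker clip, 18 x 36 mm, 4 mm thick, on the blue rack's strip (top 29 mm above the bench). Marks the well in which the green pot began: that well's centre lies 43 mm from the clip's origin along the rack's -x. Origin at the centre of its underside, axes as the rack's.
- clip_purple: Fixed purple marker clip, 18 x 36 mm, 4 mm thick, on the blue rack's strip (top 29 mm above the bench). Marks the well in which the purple pot began: that well's centre lies 43 mm from the clip's origin along the rack's -x. Origin at the centre of its underside, axes as the rack's.

How it is judged:
At the end, for the whole second after the job is handed in: Each pot stands in the white-rack well mirroring its starting well (same distance from the row's middle, on the other side with respect to the black end), within 15 mm of the centre in x and y, underside within 5 mm of the well floor, tilted under 0.15 rad, at rest and released (((y of clip_red in the frame of blue_rack between 0.072 and 0.102 m and y of pot_red in the frame of white_rack between -0.102 and -0.072 m) or (y of clip_red in the frame of blue_rack between 0.014 and 0.044 m and y of pot_red in the frame of white_rack between -0.044 and -0.014 m) or (y of clip_red in the frame of blue_rack between -0.044 and -0.014 m and y of pot_red in the frame of white_rack between 0.014 and 0.044 m) or (y of clip_red in the frame of blue_rack between -0.102 and -0.072 m and y of pot_red in the frame of white_rack between 0.072 and 0.102 m)) and x of pot_red in the frame of white_rack between -0.015 and 0.015 m and z of pot_red in the frame of white_rack between 0 and 0.01 m and angle between each of pot_red, pot_yellow, pot_green, pot_purple's own z axis and vertical below 0.15 rad and linear speed of each of pot_red, pot_yellow, pot_green, pot_purple below 0.02 m/s and contact force between each of pot_red, pot_yellow, pot_green, pot_purple and the fingers below 0.1 N and ((y of clip_yellow in the frame of blue_rack between 0.072 and 0.102 m and y of pot_yellow in the frame of white_rack between -0.102 and -0.072 m) or (y of clip_yellow in the frame of blue_rack between 0.014 and 0.044 m and y of pot_yellow in the frame of white_rack between -0.044 and -0.014 m) or (y of clip_yellow in the frame of blue_rack between -0.044 and -0.014 m and y of pot_yellow in the frame of white_rack between 0.014 and 0.044 m) or (y of clip_yellow in the frame of blue_rack between -0.102 and -0.072 m and y of pot_yellow in the frame of white_rack between 0.072 and 0.102 m)) and x of pot_yellow in the frame of white_rack between -0.015 and 0.015 m and z of pot_yellow in the frame of white_rack between 0 and 0.01 m and ((y of clip_green in the frame of blue_rack between 0.072 and 0.102 m and y of pot_green in the frame of white_rack between -0.102 and -0.072 m) or (y of clip_green in the frame of blue_rack between 0.014 and 0.044 m and y of pot_green in the frame of white_rack between -0.044 and -0.014 m) or (y of clip_green in the frame of blue_rack between -0.044 and -0.014 m and y of pot_green in the frame of white_rack between 0.014 and 0.044 m) or (y of clip_green in the frame of blue_rack between -0.102 and -0.072 m and y of pot_green in the frame of white_rack between 0.072 and 0.102 m)) and x of pot_green in the frame of white_rack between -0.015 and 0.015 m and z of pot_green in the frame of white_rack between 0 and 0.01 m and ((y of clip_purple in the frame of blue_rack between 0.072 and 0.102 m and y of pot_purple in the frame of white_rack between -0.102 and -0.072 m) or (y of clip_purple in the frame of blue_rack between 0.014 and 0.044 m and y of pot_purple in the frame of white_rack between -0.044 and -0.014 m) or (y of clip_purple in the frame of blue_rack between -0.044 and -0.014 m and y of pot_purple in the frame of white_rack between 0.014 and 0.044 m) or (y of clip_purple in the frame of blue_rack between -0.102 and -0.072 m and y of pot_purple in the frame of white_rack between 0.072 and 0.102 m)) and x of pot_purple in the frame of white_rack between -0.015 and 0.015 m and z of pot_purple in the frame of white_rack between 0 and 0.01 m); the robot touches nothing.
It fails at once if a pot is tipped over (tilted more than 0.7 rad) (angle between any of pot_red, pot_yellow, pot_green, pot_purple's own z axis and vertical above 0.7 rad).
It fails at once if a pot is dropped or thrown (moving faster than 0.8 m/s, a fall of about 30 mm, without the fingers on it) ((linear speed of pot_red above 0.8 m/s and contact force between pot_red and the fingers below 0.1 N) or (linear speed of pot_yellow above 0.8 m/s and contact force between pot_yellow and the fingers below 0.1 N) or (linear speed of pot_green above 0.8 m/s and contact force between pot_green and the fingers below 0.1 N) or (linear speed of pot_purple above 0.8 m/s and contact force between pot_purple and the fingers below 0.1 N)).
It also fails if it takes over 96 s, if anything falls off the work surface, if the arm or the gripper's body presses on something with over 40 N, if the wrist force passes 120 N, or if a joint passes its speed limit or range.

### The arm

A 6-joint arm with a two-finger parallel gripper is mounted at the origin on the work surface. World frame = base frame: x ahead of the robot, y to its left, z up, the work surface at z = 0. Lengths are in m, angles in rad, forces in N, time in s.
With the tool pointing down it reaches from about 0.425 to 0.95 m from the base axis. Payload 3.5 kg.
Tool frame: the origin (TCP) lies midway between the tips of the shut fingers; the grasp point (between the pads) lies 19 mm behind it; z points along the fingers, y is the line along which they close (so a half turn about z gives the same grasp; the last joint's range is limited). The gripper opens to 85 mm and grips with 20 to 120 N. Pads are 22 mm wide; open, the fingers measure 114 mm over their backs; the gripper's body (76 mm by 85 mm) begins 54 mm behind the grasp point. The pads swing forward as they close: fully open they stand 13 mm farther back than shut.
Start: joints at [1.184, 0.286, 1.577, -0, 1.279, -0.15], TCP at [0.158, 0.656, 0.231] pointing down, gripper open.
Joint ranges: [-2.77, 2.77], [-0.9, 2.22], [0.21, 2.48], [-1.53, 4.67], [0.24, 2.81], [-2.84, 2.84]. Speed limits (rad/s): [2.79, 2.79, 3.14, 3.14, 3.14, 3.14].

### API

Orientations are given as a rotation vector (axis times angle).
In Python, from bench import r, vision, order gives the robot as it stands. The module is installed in compiled form; this text tells all that it offers.
- The arm moves only by the tool step_arm, never from a script. Its argument "targets" is one flat list of numbers, 7 for each row, row after row: the shift along the tool's x, y, z in m, then the turn, a rotation vector about the tool's x, y, z in rad, then the opening in per cent of the stroke, from 0 (shut) to 100 (fully open). A call has 1 to 8 rows; each row is the pose to reach, as a shift and turn from the pose commanded when the call began, along the tool's axes at that moment; what a row does not reach only later rows make up. A row lasts 1/10 s, in which the tool goes at most 50 mm and 8.59 degrees, less where a joint would pass 70% of its speed; a pose out of reach is approached as far as the arm can. A call with a gripper value outside its range is refused whole. The fingers move at their own pace and stop on an object; "squeeze" is the grip in N (left out, the last holds). Time passes only in rows, so rows that repeat a pose let the fingers close. It gives the time, the measured TCP pose, the force, the opening and the grip force at its end, in the units of the state.
- r.get_obs(): the state, without advancing time (a new reading comes with each control period).
- vision.capture(name): name is "scene" or "top" or "wrist"; returns (picture, depth): 480x640x3 uint8, red, green, blue; 480x640 float32, m along the optical axis (not along the pixel's ray), 0 where there is no reading.
- vision.camera_model(name): a dict with "K" (3x3 intrinsics, pixels), "R" (3x3) and "t" (3): a world point X has camera coordinates R X + t; the wrist camera has in their place "hand_eye" (4x4, takes a point from camera to tool coordinates, whose origin is the TCP and whose axes are the flange's). Camera axes: x right, y down, z forward; pixel columns grow to the right and rows downward; lengths in m; the calibration is good to about 2 mm. A picture is of the moment at which its call begins: read the wrist's pose just before it. camera_model takes no time and is no camera call.
- order.sign_off(): hands the job in; it is judged then, once.
The state is a dict: "time_s": time; "joints": joint angles; "dq": joint speeds; "effort": joint torques, N m; "eef_pos": TCP position; "eef_rot": TCP orientation; "ft_force": force on the tool from outside, world axes, zero at the start; "moment": the same for the moment, N m; "grip_width": finger opening in m; "grasp_force": force on a finger pad.
Only numpy, scipy, OpenCV 4.12 (cv2) and the standard library are available. Lean on these libraries where they do the work, as an engineer would, in place of code of your own. Each camera call takes 0.05 s, during which the arm holds its last target. There are 200 camera calls.

## Working session

There is one attempt and no reset: what is moved stays moved. The work goes in short steps, Python scripts to look and compute and a tool call to move; the robot and the scene stay as the last step left them, time stands still between calls to the robot, and variables do not carry over. Pictures are saved under pics/ and viewed, at most 14 in all, crops included, and the job is handed in when it is done.

Besides the shell and the picture viewer there is one more tool, called after "Call:" in YAML: its name, and indented under it one key for each argument. step_arm: Moves the arm, as the interface text tells. Its arguments: {"type":"object","properties":{"targets":{"type":"array","items":{"type":"number"}},"squeeze":{"type":"number"}},"required":["targets"]}

```bash
mkdir -p pics
python3 - <<'E'
from bench import r,vision
import cv2
print(r.get_obs())
for n in("top","scene"):
    p,d=vision.capture(n); cv2.imwrite(f"pics/{n}0.png",p[:,:,::-1]); cv2.imwrite(f"{n}0d.tiff",d)
    print(vision.camera_model(n))
print(vision.camera_model("wrist"))
E
```

```text
{'time_s': 0.0, 'joints': array([ 1.18401119e+00,  2.87186938e-01,  1.57815255e+00,  2.83391445e-06,
        1.27859540e+00, -1.50003427e-01]), 'dq': array([-0.00118033, -0.00055022,  0.00016987, -0.00033739,  0.00188001,
        0.00016935]), 'effort': array([-1.55388141e-03, -4.05969357e+01, -2.92630541e+01, -2.73816586e-04,
        5.95292149e-03, -1.39010535e-05]), 'eef_pos': array([0.15806496, 0.65556817, 0.22994622]), 'eef_rot': array([-0.37099494, -3.11897995,  0.00354563]), 'ft_force': array([-0.04624021,  0.40401238,  0.23860143]), 'moment': array([-0.00766172,  0.00967755, -0.0144645 ]), 'grasp_force': 0.0, 'grip_width': 0.08544160985657215}
{'K': array([[616.72129742,   0.        , 317.50078329],
       [  0.        , 616.72129742, 252.73424796],
       [  0.        ,   0.        ,   1.        ]]), 'R': array([[-3.05949458e-02, -9.99531865e-01,  2.29010852e-05],
       [-9.86937738e-01,  3.02058231e-02, -1.58245091e-01],
       [ 1.58170319e-01, -4.86410192e-03, -9.87399864e-01]]), 't': array([-5.61705131e-04,  5.49591802e-01,  1.22169857e+00])}
{'K': array([[490.26043394,
[... 152 characters left out ...]
295419,  0.91069165,  0.01046699],
       [ 0.70472401,  0.32679577, -0.62973693],
       [-0.57691673, -0.25267616, -0.77673795]]), 't': array([ 0.23957615, -0.36861407,  1.1607412 ])}
{'K': array([[355.02566248,   0.        , 314.29197568],
       [  0.        , 355.02566248, 231.41551728],
       [  0.        ,   0.        ,   1.        ]]), 'hand_eye': array([[-9.73918370e-04, -9.53414666e-01, -3.01661278e-01,
         7.52910063e-02],
       [ 9.99999192e-01, -1.17505791e-03,  4.85312065e-04,
        -8.78139928e-04],
       [-8.17173110e-04, -3.01660561e-01,  9.53415040e-01,
        -1.41767137e-01],
       [ 0.00000000e+00,  0.00000000e+00,  0.00000000e+00,
         1.00000000e+00]])}
```

View pics/top0.png

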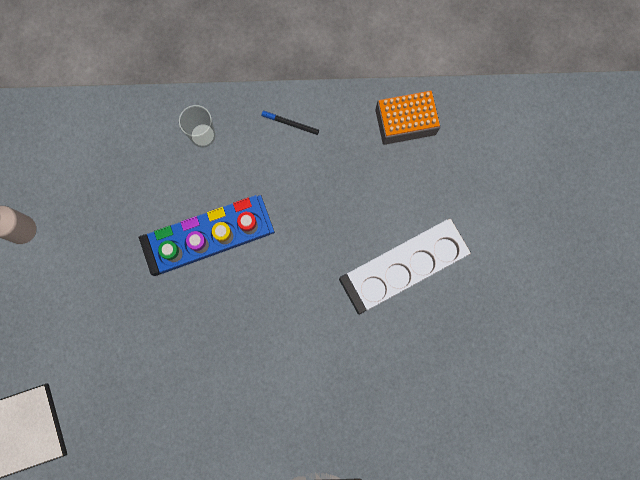

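View pics/scene0.png

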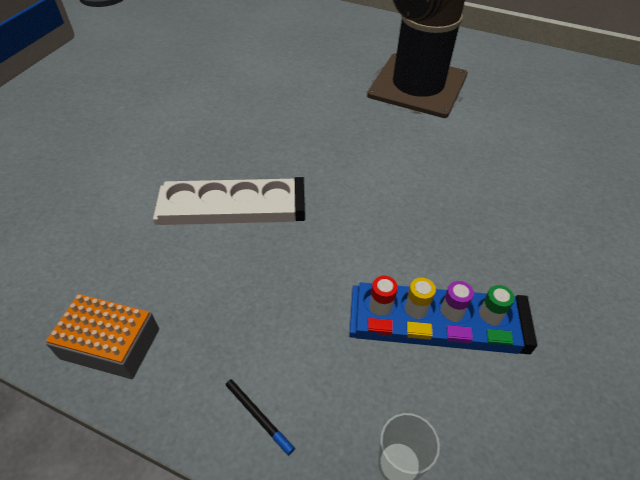

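The top view shows the blue rack with its black end at left (148,254). Its pots run green (168,250), purple (196,240), yellow (221,231), red (247,221). The white rack's black end is at (352,294), and its wells are at about (374,289), (399,276), (423,263), (446,250). The scene view agrees on the order.

```bash
cat > h.py <<'E'
import numpy as np, cv2
from scipy.spatial.transform import Rotation as Ro
from bench import r,vision
def cam(n,obs=None):
    m=vision.camera_model(n)
    if n!="wrist": return m["K"],m["R"].T,-m["R"].T@m["t"]
    T=m["hand_eye"]; Rt=Ro.from_rotvec(obs["eef_rot"]).as_matrix()
    return m["K"],Rt@T[:3,:3],Rt@T[:3,3]+obs["eef_pos"]
def ray(c,uv,z):
    K,R,p=c; uv=np.atleast_2d(uv).astype(float)
    d=(R@np.linalg.inv(K)@np.c_[uv,np.ones(len(uv))].T).T
    return p+d*((z-p[2])/d[:,2])[:,None]
def blobs(m,amin,amax=1e9):
    c,_=cv2.findContours(m.astype(np.uint8)*255,cv2.RETR_LIST,cv2.CHAIN_APPROX_NONE)
    return [x for x in c if amin<cv2.contourArea(x)<amax]
def cen(c):
    M=cv2.moments(c); return M["m10"]/M["m00"],M["m01"]/M["m00"]
def goal(pos,ydir,obs=None):
    """tool-frame shift+turn to pos, pointing down, tool y along +-ydir (nearest half turn)"""
    o=obs or r.get_obs(); R0=Ro.from_rotvec(o["eef_rot"]).as_matrix()
    best=None
    for s in(1,-1):
        y=s*np.array([ydir[0],ydir[1],0.])/np.hypot(ydir[0],ydir[1]); z=np.array([0,0,-1.]); x=np.cross(y,z)
        rv=Ro.from_matrix(R0.T@np.c_[x,y,z]).as_rotvec()
        if best is None or np.linalg.norm(rv)<np.linalg.norm(best): best=rv
    print("shift",(R0.T@(np.array(pos)-o["eef_pos"])).round(4),"turn",best.round(3))
E
python3 - <<'E'
from h import *
p=cv2.imread("pics/top0.png"); c=cam("top"); hsv=cv2.cvtColor(p,cv2.COLOR_BGR2HSV)
print("campos",c[2])
H,S,V=[hsv[:,:,i].astype(int) for i in range(3)]
for n,lo,hi in(("red",-8,8),("yellow",20,32),("green",50,80),("purple",140,160)):
    m=((((H-lo)%180)<=hi-lo)&(S>110)&(V>60)); m[:190]=0;m[280:]=0;m[:,280:]=0;m[:,:140]=0
    for b in blobs(m,40): print(n,cv2.contourArea(b),np.round(cen(b),1),ray(c,cen(b),.067)[0].round(4),ray(c,cen(b),.029)[0].round(4))
m=(V>150)&(S<60); m[:200]=0; m[330:]=0; m[:,:330]=0; m[:,480:]=0
for b in blobs(m,60): 
    print(cv2.contourArea(b),np.round(cen(b),1),ray(c,cen(b),.025)[0].round(4)); 
    if cv2.contourArea(b)>1000: print(ray(c,cv2.boxPoints(cv2.minAreaRect(b)),.025).round(4))
E
```

```text
campos [ 0.34915925 -0.01121985  1.29327522]
red 114.0 [245.7 220. ] [0.6173 0.1264 0.067 ] [0.6256 0.1306 0.029 ]
red 261.0 [246.3 221.1] [0.6151 0.1252 0.067 ] [0.6234 0.1295 0.029 ]
red 135.0 [241.9 204.1] [0.6506 0.1338 0.067 ] [0.66   0.1383 0.029 ]
yellow 115.0 [220.1 230.2] [0.5977 0.1784 0.067 ] [0.6054 0.1843 0.029 ]
yellow 244.0 [220.6 231. ] [0.5962 0.1775 0.067 ] [0.6039 0.1833 0.029 ]
yellow 134.5 [215.8 213.5] [0.6327 0.1871 0.067 ] [0.6415 0.1933 0.029 ]
green 127.0 [166.9 249. ] [0.5625 0.2859 0.067 ] [0.5691 0.2951 0.029 ]
green 261.0 [168.  249.7] [0.561  0.2837 0.067 ] [0.5676 0.2929 0.029 ]
green 136.0 [163.2 232.3] [0.597  0.2936 0.067 ] [0.6046 0.3031 0.029 ]
purple 129.0 [194.4 239.5] [0.5802 0.2305 0.067 ] [0.5874 0.238  0.029 ]
purple 264.5 [195.4 240.5] [0.5782 0.2285 0.067 ] [0.5853 0.2359 0.029 ]
purple 134.0 [189.6 222.9] [0.6149 0.2403 0.067 ] [0.6231 0.2481 0.029 ]
65.0 [380.9 283. ] [ 0.4851 -0.1464  0.025 ]
78.5 [405.5 270.9] [ 0.5086 -0.1986  0.025 ]
87.0 [429.5 257.7] [ 0.5348 -0.25    0.025 ]
96.5 [453.4 245. ] [ 0.5601 -0.3016  0.025 ]
4837.5 [408.2 263.2] [ 0.5245 -0.2051  0.025 ]
[[ 0.5083 -0.0754  0.025 ]
 [ 0.6221 -0.2993  0.025 ]
 [ 0.5414 -0.3365  0.025 ]
 [ 0.4299 -0.1143  0.025 ]]
```

Run:
```python
from h import *
goal([.562,.286,.18],[.948,.3186])
```

```text
shift [-0.4794 -0.2644  0.0505] turn [-2.00e-03  1.00e-03  1.01e+00]
```

Call:
step_arm:
  targets: [-0.48,-0.264,0.05,0,0,1.01,100,-0.48,-0.264,0.05,0,0,1.01,100,-0.48,-0.264,0.05,0,0,1.01,100,-0.48,-0.264,0.05,0,0,1.01,100,-0.48,-0.264,0.05,0,0,1.01,100,-0.48,-0.264,0.05,0,0,1.01,100,-0.48,-0.264,0.05,0,0,1.01,100,-0.48,-0.264,0.05,0,0,1.01,100]

```text
time_s: 0.9
eef_pos: [0.4535, 0.3859, 0.1944]
eef_rot: [-1.836, -2.549, 0.001]
ft_force: [0.6, 1.1, -0.2]
grip_width: 0.0857
grasp_force: 0.0
```

Run:
```python
from h import *
goal([.562,.286,.18],[.948,.3186]); print(r.get_obs()["joints"])
```

```text
shift [-0.1292  0.0713  0.0143] turn [-0.001  0.    -0.002]
[5.34820216e-01 1.46214241e-01 1.81115709e+00 8.54327568e-05
 1.18488473e+00 2.12611009e-01]
```

Call:
step_arm:
  targets: [-0.129,0.071,0.014,0,0,0,100,-0.129,0.071,0.014,0,0,0,100,-0.129,0.071,0.014,0,0,0,100,-0.129,0.071,0.014,0,0,0,100,-0.129,0.071,0.014,0,0,0,100]

```text
time_s: 1.4
eef_pos: [0.5611, 0.2869, 0.18]
eef_rot: [-1.836, -2.547, 0.002]
ft_force: [-0.6, 0.7, 0.1]
grip_width: 0.0855
grasp_force: 0.0
```

```bash
cat >> h.py <<'E'
HUE=dict(red=(-8,8),yellow=(20,32),green=(50,80),purple=(140,160))
def caps(p,c,names,z=.067):
    """white paper disc centres inside coloured caps -> world at height z"""
    hsv=cv2.cvtColor(p,cv2.COLOR_RGB2HSV); H,S,V=[hsv[:,:,i].astype(int) for i in range(3)]; out={}
    for n in names:
        lo,hi=HUE[n]; m=((((H-lo)%180)<=hi-lo)&(S>100)&(V>50)).astype(np.uint8)
        cs,h=cv2.findContours(m,cv2.RETR_CCOMP,cv2.CHAIN_APPROX_NONE)
        hs=[x for x,y in zip(cs,h[0]) if y[3]>=0 and cv2.contourArea(x)>150] if h is not None else []
        if hs:
            b=max(hs,key=cv2.contourArea); out[n]=ray(c,cen(b),z)[0]; print(n,cv2.contourArea(b),np.round(cen(b)),out[n].round(4))
    return out
def snap(name):
    o=r.get_obs(); p,d=vision.capture("wrist"); cv2.imwrite(f"pics/{name}.png",p[:,:,::-1]); return o,p,d,cam("wrist",o)
E
python3 - <<'E'
from h import *
o,p,d,c=snap("w1"); print(o["eef_pos"],o["eef_rot"],o["time_s"])
q=caps(p,c,HUE)
for k in q: print(k); goal([*q[k][:2],.038],[.948,.3186],o)
E
```

```text
[0.56109429 0.28693807 0.18001041] [-1.83636495e+00 -2.54712754e+00  2.06566154e-03] 1.4
yellow 534.0 [314. 356.] [0.5984 0.1772 0.067 ]
green 768.0 [315. 229.] [0.5636 0.2846 0.067 ]
purple 638.5 [314. 298.] [0.581  0.2292 0.067 ]
yellow
shift [-0.1159  0.001   0.142 ] turn [-0.002 -0.    -0.003]
green
shift [-0.0031  0.0019  0.142 ] turn [-0.002 -0.    -0.003]
purple
shift [-0.0611  0.001   0.142 ] turn [-0.002 -0.    -0.003]
```

View pics/w1.png

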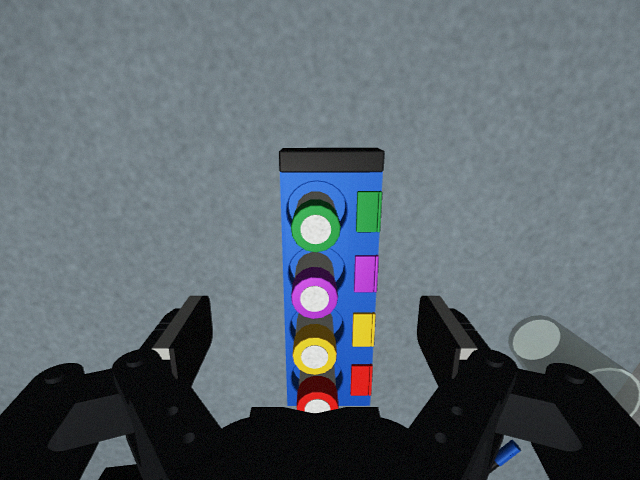

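The wrist view shows the green cap at (315,229), purple (314,298), yellow (314,356). The fingers straddle the row, and a beaker at right (540,340) is clear of them.

Call:
step_arm:
  targets: [-0.003,0.002,0.05,0,0,0,100,-0.003,0.002,0.09,0,0,0,100,-0.003,0.002,0.12,0,0,0,100,-0.003,0.002,0.146,0,0,0,100,-0.003,0.002,0.146,0,0,0,100,-0.003,0.002,0.146,0,0,0,100]
  squeeze: 40

```text
time_s: 2.05
eef_pos: [0.5629, 0.287, 0.0352]
eef_rot: [-1.831, -2.552, 0.001]
ft_force: [0.6, 0.6, 0.2]
grip_width: 0.0854
grasp_force: 0.0
```

Call:
step_arm:
  targets: [0,0,0,0,0,0,20,0,0,0,0,0,0,20,0,0,0,0,0,0,20,0,0,0,0,0,0,20,0,0,0,0,0,0,20,0,0,0,0,0,0,20,0,0,0,0,0,0,20,0,0,0,0,0,0,20]

```text
time_s: 2.85
eef_pos: [0.5646, 0.286, 0.0366]
eef_rot: [1.834, 2.55, 0.002]
ft_force: [-2.2, -0.1, 6.8]
grip_width: 0.0369
grasp_force: 39.7
```

Call:
step_arm:
  targets: [0,0,-0.03,0,0,0,20,0,0,-0.07,0,0,0,20,0,0,-0.12,0,0,0,20,0,0,-0.14,0,0,0,20,0,0,-0.14,0,0,0,20]

```text
time_s: 3.35
eef_pos: [0.5664, 0.2865, 0.1801]
eef_rot: [1.831, 2.546, 0.012]
ft_force: [0.2, 0.5, -0.8]
grip_width: 0.0371
grasp_force: 40.2
```

Run:
```python
from h import *
goal([.553,-.285,.17],[.8938,.4485]); o=r.get_obs();print(o["grasp_force"],o["grip_width"],o["eef_pos"])
```

```text
shift [-0.5376 -0.1947  0.0083] turn [ 0.009  0.001 -0.141]
40.24962167423382 0.037105892913719546 [0.56636058 0.28654941 0.18012109]
```

Call:
step_arm:
  targets: [-0.025,-0.009,0,0,0,-0.01,20,-0.06,-0.022,0,0,0,-0.02,20,-0.105,-0.038,0,0,0,-0.03,20,-0.15,-0.054,0,0,0,-0.05,20,-0.195,-0.071,0,0,0,-0.06,20,-0.24,-0.087,0,0,0,-0.07,20,-0.285,-0.103,0,0,0,-0.09,20,-0.33,-0.12,0,0,0,-0.1,20]

```text
time_s: 4.15
eef_pos: [0.5534, -0.0668, 0.1723]
eef_rot: [-1.702, -2.636, 0.002]
ft_force: [0.7, -0.4, -0.4]
grip_width: 0.0367
grasp_force: 40.3
```

Run:
```python
from h import *
goal([.553,-.285,.17],[.8938,.4485])
```

```text
shift [-0.1987 -0.0903  0.002 ] turn [-0.003 -0.003 -0.041]
```

Call:
step_arm:
  targets: [-0.045,-0.02,0,0,0,-0.02,20,-0.09,-0.041,0,0,0,-0.04,20,-0.135,-0.061,0,0,0,-0.04,20,-0.17,-0.077,0,0,0,-0.04,20,-0.197,-0.09,0,0,0,-0.04,20,-0.197,-0.09,0,0,0,-0.04,20,-0.197,-0.09,0,0,0,-0.04,20]

```text
time_s: 4.85
eef_pos: [0.5529, -0.2816, 0.1723]
eef_rot: [-1.651, -2.668, -0.001]
ft_force: [-0.3, -0.1, -1.0]
grip_width: 0.0369
grasp_force: 40.3
```

Run:
```python
from h import *
o,p,d,c=snap("w2"); print(o["eef_pos"],o["grasp_force"],o["ft_force"])
g=cv2.cvtColor(p,cv2.COLOR_RGB2GRAY); print(g.shape)
X=[.8938,.4485]
# predicted well rims
K,R,t=c
for y in(.087,.029,-.029,-.087):
    P=np.array([.5141,-.2069,.025])+y*np.array([-.4485,.8938,0]); q=K@(R.T@(P-t)); print(y,(q/q[2]).round(),P.round(4))
```

```text
[ 0.55287974 -0.28159959  0.17231765] 40.270967496144294 [-0.2754727  -0.14088679 -1.01328956]
(480, 640)
0.087 [311. -24.   1.] [ 0.4751 -0.1291  0.025 ]
0.029 [311.  67.   1.] [ 0.5011 -0.181   0.025 ]
-0.029 [312. 147.   1.] [ 0.5271 -0.2328  0.025 ]
-0.087 [312. 217.   1.] [ 0.5531 -0.2847  0.025 ]
```

View pics/w2.png

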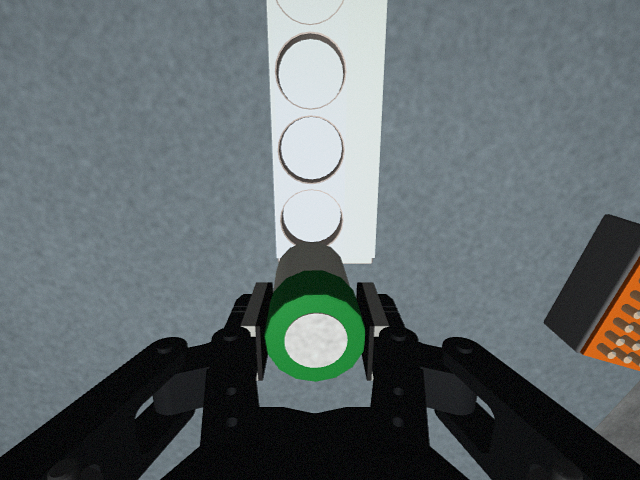

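The wrist view shows green held upright over the rack. The well rims are centred at about (311,71), (311,150) and (311,219), within a few pixels of prediction.

Run:
```python
from h import *
o=r.get_obs(); c=cam("wrist",o)
W=ray(c,[(311,71),(311,149.5),(311.5,219)],.025); print(W.round(4), np.diff(W,axis=0))
yd=(W[0]-W[2])[:2]; print(np.linalg.norm(yd), yd/np.linalg.norm(yd))
O=(W[0]-.029*np.r_[yd/np.linalg.norm(yd),0]+W[1]+.029*np.r_[yd/np.linalg.norm(yd),0])/2; print("O",O)
p=cv2.imread("pics/w2.png")[:,:,::-1]; q=caps(p,c,["green"],.067+.172-.036)
for w in(W[2],[.5531,-.2847]): goal([w[0],w[1],.036],[.8938,.4485],o)
```

```text
[[ 0.5024 -0.1828  0.025 ]
 [ 0.5279 -0.2343  0.025 ]
 [ 0.5538 -0.2856  0.025 ]] [[ 0.02551769 -0.05151554  0.        ]
 [ 0.02587222 -0.05127862  0.        ]]
0.11492415732081677 [-0.44716366  0.89445216]
O [ 0.51513621 -0.20858912  0.025     ]
green 2856.0 [315. 340.] [ 0.5549 -0.2816  0.203 ]
shift [-0.0051 -0.0014  0.1367] turn [-0.001 -0.004 -0.001]
shift [-0.0039 -0.0016  0.1367] turn [-0.001 -0.004 -0.001]
```

Call:
step_arm:
  targets: [-0.005,-0.002,0.02,0,0,0,20,-0.005,-0.002,0.055,0,0,0,20,-0.005,-0.002,0.09,0,0,0,20,-0.005,-0.002,0.115,0,0,0,20,-0.005,-0.002,0.125,0,0,0,20,-0.005,-0.002,0.13,0,0,0,20,-0.005,-0.002,0.133,0,0,0,20,-0.005,-0.002,0.135,0,0,0,20]

```text
time_s: 5.7
eef_pos: [0.5556, -0.2876, 0.0414]
eef_rot: [1.649, 2.671, -0.0]
ft_force: [0.4, -0.2, 0.1]
grip_width: 0.0368
grasp_force: 40.3
```

Call:
step_arm:
  targets: [0,0,0,0,0,0,20]

```text
time_s: 5.8
eef_pos: [0.5553, -0.2876, 0.0412]
eef_rot: [1.65, 2.671, -0.0]
ft_force: [-0.8, 0.1, -0.2]
grip_width: 0.0368
grasp_force: 40.3
```

Call:
step_arm:
  targets: [0,0,0.002,0,0,0,20,0,0,0.004,0,0,0,20,0,0,0.004,0,0,0,20]

```text
time_s: 6.1
eef_pos: [0.555, -0.2877, 0.0367]
eef_rot: [1.651, 2.671, -0.0]
ft_force: [0.6, 0.0, 1.8]
grip_width: 0.037
grasp_force: 40.4
```

Call:
step_arm:
  targets: [0,0,0,0,0,0,60,0,0,0,0,0,0,100,0,0,0,0,0,0,100,0,0,0,0,0,0,100,0,0,0,0,0,0,100,0,0,-0.04,0,0,0,100,0,0,-0.09,0,0,0,100,0,0,-0.14,0,0,0,100]

```text
time_s: 6.9
eef_pos: [0.5539, -0.2868, 0.1766]
eef_rot: [-1.65, -2.671, -0.0]
ft_force: [0.6, -1.0, -0.1]
grip_width: 0.0856
grasp_force: 0.0
```

Run:
```python
from h import *
o,p,d,c=snap("w3"); print(o["eef_pos"]); q=caps(p,c,["green"])
D=q["green"][:2]-[.515,-.2083]; print("local",D@[.894,.447],D@[-.447,.894])
goal([.581,.2292,.17],[.948,.3186])
```

```text
[ 0.55394704 -0.28678411  0.17660132]
green 790.0 [312. 230.] [ 0.5542 -0.2895  0.067 ]
local -0.0012466235554532688 -0.09006630032742699
shift [0.4543 0.2524 0.0139] turn [0.008 0.014 0.14 ]
```

View pics/w3.png

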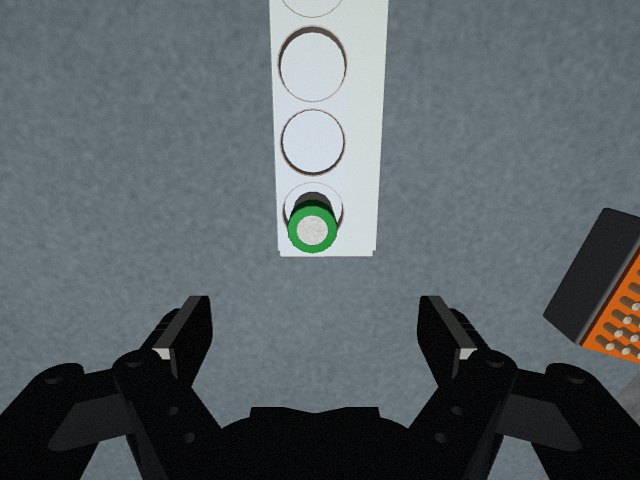

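Green stands in the end well, cap at (312,230), about 3 mm off centre. Next is purple.

Call:
step_arm:
  targets: [0.454,0.252,0,0,0,0.14,100,0.454,0.252,0,0,0,0.14,100,0.454,0.252,0,0,0,0.14,100,0.454,0.252,0,0,0,0.14,100,0.454,0.252,0,0,0,0.14,100,0.454,0.252,0,0,0,0.14,100,0.454,0.252,0,0,0,0.14,100,0.454,0.252,0,0,0,0.14,100]

```text
time_s: 7.75
eef_pos: [0.5714, 0.1145, 0.176]
eef_rot: [1.834, 2.55, 0.001]
ft_force: [1.4, 0.1, 0.4]
grip_width: 0.0855
grasp_force: 0.0
```

Run:
```python
from h import *
goal([.581,.2292,.17],[.948,.3186])
```

```text
shift [0.1057 0.0456 0.006 ] turn [ 0.001  0.    -0.   ]
```

Call:
step_arm:
  targets: [0.05,0.022,0,0,0,0,100,0.09,0.04,0,0,0,0,100,0.105,0.045,0,0,0,0,100,0.105,0.045,0,0,0,0,100,0.105,0.045,0,0,0,0,100]

```text
time_s: 8.25
eef_pos: [0.5807, 0.2256, 0.1756]
eef_rot: [1.834, 2.551, -0.002]
ft_force: [0.1, -0.2, 0.2]
grip_width: 0.0857
grasp_force: 0.0
```

Run:
```python
from h import *
o,p,d,c=snap("w4"); print(o["eef_pos"]); q=caps(p,c,["purple","yellow","red"])
goal([*q["purple"][:2],.036],[.948,.3186],o)
```

```text
[0.58070525 0.22555892 0.17555227]
purple 801.0 [315. 222.] [0.5812 0.2291 0.067 ]
yellow 662.0 [315. 290.] [0.5985 0.1771 0.067 ]
red 561.0 [318. 351.] [0.6184 0.1253 0.067 ]
shift [0.0033 0.0017 0.1395] turn [-0.001  0.001  0.   ]
```

Call:
step_arm:
  targets: [0.003,0.001,0.05,0,0,0,100,0.003,0.001,0.09,0,0,0,100,0.003,0.001,0.12,0,0,0,100,0.003,0.001,0.14,0,0,0,100,0.003,0.001,0.14,0,0,0,100,0.003,0.001,0.14,0,0,0,100]

```text
time_s: 8.9
eef_pos: [0.5813, 0.228, 0.0363]
eef_rot: [1.836, 2.549, -0.0]
ft_force: [0.1, -0.4, -0.1]
grip_width: 0.0854
grasp_force: 0.0
```

Call:
step_arm:
  targets: [0,0,0,0,0,0,20,0,0,0,0,0,0,20,0,0,0,0,0,0,20,0,0,0,0,0,0,20,0,0,0,0,0,0,20,0,0,0,0,0,0,20,0,0,0,0,0,0,20,0,0,0,0,0,0,20]

```text
time_s: 9.7
eef_pos: [0.5816, 0.2297, 0.0374]
eef_rot: [1.833, 2.55, 0.002]
ft_force: [-2.9, -0.8, 6.6]
grip_width: 0.0367
grasp_force: 39.9
```

Call:
step_arm:
  targets: [0,0,-0.03,0,0,0,20,0,0,-0.07,0,0,0,20,0,0,-0.12,0,0,0,20,0,0,-0.14,0,0,0,20,0,0,-0.14,0,0,0,20]

```text
time_s: 10.2
eef_pos: [0.5834, 0.2302, 0.1809]
eef_rot: [1.83, 2.546, 0.011]
ft_force: [0.4, -1.0, 0.2]
grip_width: 0.0366
grasp_force: 40.2
```

Run:
```python
from h import *
for y in(-.029,.029,.087): print(y,.515-.447*y,-.2083+.894*y)
goal([.528,-.2342,.175],[.894,.447])
```

```text
-0.029 0.527963 -0.23422600000000002
0.029 0.5020370000000001 -0.182374
0.087 0.476111 -0.13052200000000003
shift [-0.4225 -0.2005  0.0045] turn [ 0.009  0.002 -0.139]
```

Call:
step_arm:
  targets: [-0.022,-0.01,0,0,0,-0.01,20,-0.055,-0.026,0,0,0,-0.03,20,-0.1,-0.047,0,0,0,-0.05,20,-0.145,-0.069,0,0,0,-0.06,20,-0.19,-0.09,0,0,0,-0.08,20,-0.235,-0.111,0,0,0,-0.1,20,-0.28,-0.133,0,0,0,-0.12,20,-0.325,-0.154,0,0,0,-0.14,20]

```text
time_s: 11.0
eef_pos: [0.5364, -0.1289, 0.1732]
eef_rot: [-1.648, -2.67, 0.001]
ft_force: [0.8, -0.1, -0.4]
grip_width: 0.0368
grasp_force: 40.2
```

Call:
step_arm:
  targets: [-0.039,-0.02,0,0,0,0,20,-0.07,-0.036,0,0,0,0,20,-0.09,-0.046,0,0,0,0,20,-0.09,-0.046,0,0,0,0,20,-0.09,-0.046,0,0,0,0,20]

```text
time_s: 11.5
eef_pos: [0.5364, -0.2281, 0.1736]
eef_rot: [-1.65, -2.668, -0.001]
ft_force: [0.4, 0.9, -0.2]
grip_width: 0.0368
grasp_force: 40.2
```

```bash
cat >> h.py <<'E'
def place(name,col,y,zend=.0375):
    o,p,d,c=snap(name); q=caps(p,c,[col],.067+o["eef_pos"][2]-.037)[col]
    W=np.array([.515-.447*y,-.2083+.894*y]); tgt=o["eef_pos"][:2]+W-q[:2]
    print(o["eef_pos"],o["ft_force"],o["grasp_force"]); goal([*tgt,zend],[.894,.447],o)
E
python3 - <<'E'
from h import *
place("w5","purple",-.029)
E
```

```text
purple 2816.0 [315. 336.] [ 0.5374 -0.2278  0.2036]
[ 0.53640658 -0.2281319   0.17356315] [ 0.36121456  0.86596838 -0.20455981] 40.23951784442943
shift [-0.0021 -0.0111  0.1361] turn [-0.002 -0.004 -0.001]
```

Call:
step_arm:
  targets: [-0.002,-0.011,0.02,0,0,0,20,-0.002,-0.011,0.055,0,0,0,20,-0.002,-0.011,0.09,0,0,0,20,-0.002,-0.011,0.115,0,0,0,20,-0.002,-0.011,0.125,0,0,0,20,-0.002,-0.011,0.13,0,0,0,20,-0.002,-0.011,0.133,0,0,0,20,-0.002,-0.011,0.135,0,0,0,20]

```text
time_s: 12.35
eef_pos: [0.5296, -0.2357, 0.0423]
eef_rot: [1.649, 2.671, -0.0]
ft_force: [-0.1, -0.3, -1.2]
grip_width: 0.0365
grasp_force: 40.2
```

Call:
step_arm:
  targets: [0,0,0.001,0,0,0,20,0,0,0.001,0,0,0,20]

```text
time_s: 12.55
eef_pos: [0.5291, -0.2358, 0.0408]
eef_rot: [1.65, 2.671, -0.0]
ft_force: [-1.1, -0.2, -0.9]
grip_width: 0.0367
grasp_force: 40.2
```

Call:
step_arm:
  targets: [0,0,0.002,0,0,0,20,0,0,0.0035,0,0,0,20,0,0,0.0035,0,0,0,20]

```text
time_s: 12.85
eef_pos: [0.529, -0.2359, 0.0375]
eef_rot: [1.651, 2.672, -0.0]
ft_force: [-1.6, 0.3, 3.7]
grip_width: 0.0368
grasp_force: 40.6
```

Call:
step_arm:
  targets: [0,0,0,0,0,0,60,0,0,0,0,0,0,100,0,0,0,0,0,0,100,0,0,0,0,0,0,100,0,0,0,0,0,0,100,0,0,-0.04,0,0,0,100,0,0,-0.09,0,0,0,100,0,0,-0.14,0,0,0,100]

```text
time_s: 13.65
eef_pos: [0.5279, -0.235, 0.1772]
eef_rot: [-1.65, -2.671, -0.0]
ft_force: [0.8, -0.6, 0.4]
grip_width: 0.0853
grasp_force: 0.0
```

```bash
cat >> h.py <<'E'
def check(name,cols):
    o,p,d,c=snap(name); q=caps(p,c,cols)
    for k in q: D=q[k][:2]-[.515,-.2083]; print(k,"local",D@[.894,.447],D@[-.447,.894])
E
python3 - <<'E'
from h import *
check("w6",["purple","green"])
goal([.5985,.1771,.175],[.948,.3186])
E
```

```text
purple 779.5 [313. 228.] [ 0.5284 -0.2367  0.067 ]
green 652.0 [312. 299.] [ 0.554  -0.2895  0.067 ]
purple local -0.0007278236901124484 -0.03139387586026975
green local -0.0013918961266097556 -0.09002300971261691
shift [0.3419 0.2446 0.0107] turn [0.009 0.013 0.14 ]
```

Purple is placed and green is unchanged. Next is yellow.

Call:
step_arm:
  targets: [0.342,0.245,0,0,0,0.14,100,0.342,0.245,0,0,0,0.14,100,0.342,0.245,0,0,0,0.14,100,0.342,0.245,0,0,0,0.14,100,0.342,0.245,0,0,0,0.14,100,0.342,0.245,0,0,0,0.14,100,0.342,0.245,0,0,0,0.14,100,0.342,0.245,0,0,0,0.14,100]

```text
time_s: 14.5
eef_pos: [0.5912, 0.1613, 0.1764]
eef_rot: [1.834, 2.551, 0.0]
ft_force: [0.1, -0.3, -0.4]
grip_width: 0.0853
grasp_force: 0.0
```

Call:
step_arm:
  targets: [0.012,0.009,0,0,0,0,100,0.012,0.009,0,0,0,0,100,0.012,0.009,0,0,0,0,100]

```text
time_s: 14.8
eef_pos: [0.5958, 0.1727, 0.176]
eef_rot: [-1.834, -2.551, 0.002]
ft_force: [-0.1, -0.5, 0.0]
grip_width: 0.0853
grasp_force: 0.0
```

Run:
```python
from h import *
o,p,d,c=snap("w7"); print(o["eef_pos"]); q=caps(p,c,["yellow","red"])
goal([*q["yellow"][:2],.036],[.948,.3186],o)
```

```text
[0.59583255 0.17265738 0.17598961]
yellow 783.5 [318. 222.] [0.5985 0.177  0.067 ]
red 655.0 [321. 290.] [0.6184 0.1252 0.067 ]
shift [0.0033 0.004  0.14  ] turn [-0.001  0.001 -0.   ]
```

Call:
step_arm:
  targets: [0.003,0.004,0.05,0,0,0,100,0.003,0.004,0.09,0,0,0,100,0.003,0.004,0.12,0,0,0,100,0.003,0.004,0.14,0,0,0,100,0.003,0.004,0.14,0,0,0,100,0.003,0.004,0.14,0,0,0,100]

```text
time_s: 15.45
eef_pos: [0.5991, 0.1761, 0.0368]
eef_rot: [1.837, 2.549, -0.0]
ft_force: [0.3, 0.8, -0.1]
grip_width: 0.0853
grasp_force: 0.0
```

Call:
step_arm:
  targets: [0,0,0,0,0,0,20,0,0,0,0,0,0,20,0,0,0,0,0,0,20,0,0,0,0,0,0,20,0,0,0,0,0,0,20,0,0,0,0,0,0,20,0,0,0,0,0,0,20,0,0,0,0,0,0,20]

```text
time_s: 16.25
eef_pos: [0.5996, 0.1776, 0.0379]
eef_rot: [1.833, 2.55, 0.001]
ft_force: [-1.1, -1.0, 6.3]
grip_width: 0.0368
grasp_force: 39.8
```

Call:
step_arm:
  targets: [0,0,-0.03,0,0,0,20,0,0,-0.07,0,0,0,20,0,0,-0.12,0,0,0,20,0,0,-0.14,0,0,0,20,0,0,-0.14,0,0,0,20]

```text
time_s: 16.75
eef_pos: [0.6014, 0.1781, 0.1813]
eef_rot: [1.83, 2.545, 0.01]
ft_force: [0.5, 0.6, -0.9]
grip_width: 0.0365
grasp_force: 40.3
```

Run:
```python
from h import *
goal([.502,-.1824,.175],[.894,.447])
```

```text
shift [-0.31   -0.2091  0.0049] turn [ 0.009  0.002 -0.139]
```

Call:
step_arm:
  targets: [-0.022,-0.014,0,0,0,-0.02,20,-0.055,-0.036,0,0,0,-0.04,20,-0.093,-0.062,0,0,0,-0.06,20,-0.13,-0.087,0,0,0,-0.08,20,-0.167,-0.113,0,0,0,-0.1,20,-0.205,-0.138,0,0,0,-0.12,20,-0.242,-0.163,0,0,0,-0.14,20,-0.275,-0.185,0,0,0,-0.14,20]

```text
time_s: 17.55
eef_pos: [0.5088, -0.1432, 0.1735]
eef_rot: [-1.649, -2.669, 0.001]
ft_force: [1.6, 0.1, -0.5]
grip_width: 0.037
grasp_force: 40.3
```

Call:
step_arm:
  targets: [-0.02,-0.018,0,0,0,0,20,-0.03,-0.028,0,0,0,0,20,-0.03,-0.028,0,0,0,0,20,-0.03,-0.028,0,0,0,0,20]

```text
time_s: 17.95
eef_pos: [0.4991, -0.1804, 0.1752]
eef_rot: [-1.65, -2.671, -0.001]
ft_force: [-0.5, 0.9, -0.9]
grip_width: 0.0365
grasp_force: 40.3
```

Run:
```python
from h import *
place("w8","yellow",.029)
```

```text
yellow 2772.0 [315. 335.] [ 0.5    -0.1797  0.2052]
[ 0.49905291 -0.18039063  0.17522475] [-0.52482404  0.91963682 -0.92900142] 40.32968419881399
shift [-0.0037  0.0007  0.1377] turn [-0.001 -0.002  0.   ]
```

Call:
step_arm:
  targets: [-0.002,0.001,0.02,0,0,0,20,-0.002,0.001,0.055,0,0,0,20,-0.002,0.001,0.09,0,0,0,20,-0.002,0.001,0.115,0,0,0,20,-0.002,0.001,0.127,0,0,0,20,-0.002,0.001,0.133,0,0,0,20,-0.002,0.001,0.136,0,0,0,20,-0.002,0.001,0.136,0,0,0,20]

```text
time_s: 18.8
eef_pos: [0.502, -0.1829, 0.0414]
eef_rot: [1.65, 2.672, 0.0]
ft_force: [-0.3, -0.8, -0.8]
grip_width: 0.0368
grasp_force: 40.3
```

Call:
step_arm:
  targets: [0,0,0.001,0,0,0,20,0,0,0.002,0,0,0,20,0,0,0.002,0,0,0,20]

```text
time_s: 19.1
eef_pos: [0.5015, -0.183, 0.039]
eef_rot: [1.651, 2.672, -0.0]
ft_force: [0.2, -0.4, -1.0]
grip_width: 0.0367
grasp_force: 40.3
```

Call:
step_arm:
  targets: [0,0,0.001,0,0,0,20,0,0,0.0015,0,0,0,20,0,0,0.0015,0,0,0,20]

```text
time_s: 19.4
eef_pos: [0.5016, -0.1832, 0.0379]
eef_rot: [1.651, 2.672, -0.0]
ft_force: [-0.8, -1.0, 5.2]
grip_width: 0.0362
grasp_force: 40.8
```

Call:
step_arm:
  targets: [0,0,0,0,0,0,60,0,0,0,0,0,0,100,0,0,0,0,0,0,100,0,0,0,0,0,0,100,0,0,0,0,0,0,100,0,0,-0.04,0,0,0,100,0,0,-0.09,0,0,0,100,0,0,-0.14,0,0,0,100]

```text
time_s: 20.2
eef_pos: [0.5005, -0.1824, 0.1777]
eef_rot: [-1.65, -2.671, 0.0]
ft_force: [1.3, -0.9, -0.1]
grip_width: 0.0858
grasp_force: 0.0
```

Run:
```python
from h import *
check("w9",["yellow","purple","green"])
goal([.6184,.1252,.175],[.948,.3186])
```

```text
yellow 762.0 [312. 228.] [ 0.5003 -0.1842  0.067 ]
purple 641.0 [314. 300.] [ 0.5282 -0.2366  0.067 ]
green 548.0 [313. 362.] [ 0.554  -0.2893  0.067 ]
yellow local -0.002344812374361985 0.028102258301760566
purple local -0.000889594081000785 -0.03123419665781394
green local -0.0013696428135710674 -0.08982597011397185
shift [0.227  0.2398 0.0127] turn [0.009 0.012 0.14 ]
```

Yellow is placed. The last pot is red.

Call:
step_arm:
  targets: [0.227,0.24,0,0,0,0.14,100,0.227,0.24,0,0,0,0.14,100,0.227,0.24,0,0,0,0.14,100,0.227,0.24,0,0,0,0.14,100,0.227,0.24,0,0,0,0.14,100,0.227,0.24,0,0,0,0.14,100,0.227,0.24,0,0,0,0.14,100,0.227,0.24,0,0,0,0.14,100]

```text
time_s: 21.05
eef_pos: [0.6148, 0.1316, 0.1765]
eef_rot: [-1.828, -2.555, -0.002]
ft_force: [0.3, 0.0, 0.8]
grip_width: 0.0856
grasp_force: 0.0
```

Call:
step_arm:
  targets: [0,0,0,0,0,0,100,0,0,0,0,0,0,100]

```text
time_s: 21.25
eef_pos: [0.6138, 0.1267, 0.1765]
eef_rot: [-1.835, -2.55, 0.001]
ft_force: [-0.5, 0.2, 0.0]
grip_width: 0.0855
grasp_force: 0.0
```

Run:
```python
from h import *
o,p,d,c=snap("w10"); print(o["eef_pos"]); q=caps(p,c,["red"])
goal([*q["red"][:2],.036],[.948,.3186],o)
```

```text
[0.61383415 0.12671045 0.17652902]
red 765.0 [318. 230.] [0.6184 0.1252 0.067 ]
shift [-0.0029  0.004   0.1405] turn [-0.001  0.    -0.001]
```

Call:
step_arm:
  targets: [-0.003,0.004,0.05,0,0,0,100,-0.003,0.004,0.09,0,0,0,100,-0.003,0.004,0.12,0,0,0,100,-0.003,0.004,0.14,0,0,0,100,-0.003,0.004,0.14,0,0,0,100,-0.003,0.004,0.14,0,0,0,100]

```text
time_s: 21.9
eef_pos: [0.6191, 0.125, 0.0374]
eef_rot: [1.836, 2.549, -0.0]
ft_force: [0.6, -0.4, 1.2]
grip_width: 0.085
grasp_force: 0.0
```

Call:
step_arm:
  targets: [0,0,0,0,0,0,20,0,0,0,0,0,0,20,0,0,0,0,0,0,20,0,0,0,0,0,0,20,0,0,0,0,0,0,20,0,0,0,0,0,0,20,0,0,0,0,0,0,20,0,0,0,0,0,0,20]

```text
time_s: 22.7
eef_pos: [0.6197, 0.1261, 0.0384]
eef_rot: [1.833, 2.55, 0.001]
ft_force: [-0.6, -0.8, 6.1]
grip_width: 0.0367
grasp_force: 39.8
```

Call:
step_arm:
  targets: [0,0,-0.03,0,0,0,20,0,0,-0.07,0,0,0,20,0,0,-0.12,0,0,0,20,0,0,-0.14,0,0,0,20,0,0,-0.14,0,0,0,20]

```text
time_s: 23.2
eef_pos: [0.6215, 0.1264, 0.1818]
eef_rot: [1.83, 2.545, 0.009]
ft_force: [-0.4, 0.5, -0.4]
grip_width: 0.0364
grasp_force: 40.4
```

Run:
```python
from h import *
goal([.476,-.1305,.175],[.894,.447])
```

```text
shift [-0.1971 -0.2198  0.0053] turn [ 0.009  0.003 -0.139]
```

Call:
step_arm:
  targets: [-0.018,-0.02,0,0,0,-0.02,20,-0.044,-0.049,0,0,0,-0.04,20,-0.072,-0.08,0,0,0,-0.06,20,-0.1,-0.111,0,0,0,-0.08,20,-0.128,-0.143,0,0,0,-0.1,20,-0.155,-0.173,0,0,0,-0.12,20,-0.18,-0.2,0,0,0,-0.14,20,-0.197,-0.219,0,0,0,-0.14,20]

```text
time_s: 24.0
eef_pos: [0.4715, -0.1313, 0.174]
eef_rot: [-1.65, -2.668, 0.001]
ft_force: [0.2, 0.4, -0.4]
grip_width: 0.0366
grasp_force: 40.4
```

Call:
step_arm:
  targets: [0,0,0,0,0,0,20,0,0,0,0,0,0,20,0,0,0,0,0,0,20]

```text
time_s: 24.3
eef_pos: [0.4738, -0.1294, 0.1756]
eef_rot: [-1.649, -2.671, -0.0]
ft_force: [-0.1, -0.3, -0.2]
grip_width: 0.0368
grasp_force: 40.5
```

Run:
```python
from h import *
place("w11","red",.087,.0385)
```

```text
red 2746.0 [315. 335.] [ 0.4748 -0.1287  0.2056]
[ 0.47379149 -0.12944584  0.17563114] [-0.13631032 -0.27258932 -0.21522265] 40.485178385004446
shift [-0.0025  0.0005  0.1371] turn [-0.001 -0.002  0.001]
```

Call:
step_arm:
  targets: [-0.001,0.002,0.02,0,0,0,20,-0.001,0.002,0.055,0,0,0,20,-0.001,0.002,0.09,0,0,0,20,-0.001,0.002,0.115,0,0,0,20,-0.001,0.002,0.127,0,0,0,20,-0.001,0.002,0.133,0,0,0,20,-0.001,0.002,0.136,0,0,0,20,-0.001,0.002,0.136,0,0,0,20]

```text
time_s: 25.15
eef_pos: [0.4772, -0.1306, 0.0418]
eef_rot: [1.65, 2.672, 0.0]
ft_force: [-0.0, -0.3, -0.2]
grip_width: 0.0363
grasp_force: 40.5
```

Call:
step_arm:
  targets: [0,0,0.001,0,0,0,20,0,0,0.002,0,0,0,20,0,0,0.002,0,0,0,20]

```text
time_s: 25.45
eef_pos: [0.4766, -0.1306, 0.0395]
eef_rot: [1.651, 2.672, 0.0]
ft_force: [-1.1, -0.8, -1.0]
grip_width: 0.0369
grasp_force: 40.5
```

Call:
step_arm:
  targets: [0,0,0.001,0,0,0,20,0,0,0.0015,0,0,0,20,0,0,0.0015,0,0,0,20]

```text
time_s: 25.75
eef_pos: [0.4768, -0.1308, 0.0384]
eef_rot: [1.651, 2.672, -0.0]
ft_force: [-1.8, -0.5, 6.2]
grip_width: 0.0366
grasp_force: 40.9
```

Call:
step_arm:
  targets: [0,0,0,0,0,0,60,0,0,0,0,0,0,100,0,0,0,0,0,0,100,0,0,0,0,0,0,100,0,0,0,0,0,0,100,0,0,-0.04,0,0,0,100,0,0,-0.09,0,0,0,100,0,0,-0.14,0,0,0,100]

```text
time_s: 26.55
eef_pos: [0.4756, -0.13, 0.1783]
eef_rot: [-1.65, -2.671, 0.0]
ft_force: [0.4, -0.1, -0.4]
grip_width: 0.0853
grasp_force: 0.0
```

Call:
step_arm:
  targets: [0,0,0,0,0,0,100,0,0,0,0,0,0,100,0,0,0,0,0,0,100]

```text
time_s: 26.85
eef_pos: [0.4754, -0.1299, 0.176]
eef_rot: [-1.65, -2.67, 0.0]
ft_force: [0.4, 0.9, -0.0]
grip_width: 0.0855
grasp_force: 0.0
```

Run:
```python
from h import *
check("w12",["red","yellow","purple"])
p,d=vision.capture("scene"); cv2.imwrite("pics/s2.png",p[:,:,::-1])
```

```text
red 770.0 [312. 229.] [ 0.4757 -0.132   0.067 ]
yellow 644.5 [311. 299.] [ 0.5003 -0.1842  0.067 ]
purple 544.5 [313. 363.] [ 0.5282 -0.2366  0.067 ]
red local -0.0010872732322482848 0.08577250515878586
yellow local -0.0023527876439179045 0.028113035204116524
purple local -0.0008666523676787523 -0.031170599220503387
```

View pics/s2.png

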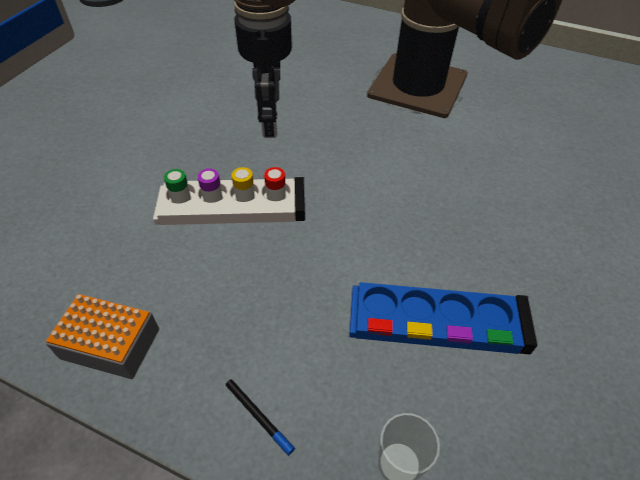

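The scene view shows all four pots upright in the white rack: green (176,183), purple (209,186), yellow (242,182), and red (275,180) beside the black end. The gripper is clear above them.

```bash
python3 -c "
from bench import order
print(order.sign_off())"
```

```text
the job is handed in; nothing more can be done
None
```

All four pots are upright in the white rack in reverse order, with red beside the black end and each measured within about 3 mm of its well centre; I handed the job in at about 27 s, and sign-off gave no verdict.

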